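# Set the cradle stop three clicks out and slide the bottle home against it

## Task

A bare soap bottle lies in the labelling cradle and the cradle's sliding stop is parked at its home end. With a fingertip, push the stop's red lever towards the bottle through three clicks and leave it in the third notch without running past it; then slide the bottle along with a push until its base rests against the stop, gently enough that the stop stays in that notch. Grasp and lift nothing, and leave the other things on the bench where they are.

Things in the scene. Friction and masses are not known exactly. Their poses are not given: they have to be found in the camera images.
- cradle: Labelling cradle fixed to the bench, grey bed 150 x 436 mm, bed top 14 mm above the bench. Origin on the bench under its middle; its y axis runs along the bed to the stop's home end, z up. Fences 18 mm high run from y = -205 to +70 mm, 91 mm apart inside (bottle 87 wide); the -y end is open. An end block, top 34 mm above the bench, closes the +y end (y = 200 to 216 mm).
- size_stop (a joint): Sliding stop, m: 0 = home, where it starts; grows along the cradle's -y, towards the bottle, to 0.081. A ball plunger clicks into dimples at 0.016, 0.032, 0.048 (third), 0.064, 0.080. Either way out of a notch the resistance rises to some 12 N within 4 mm and falls off to nothing at the crest 8 mm out; there the stop jumps ahead into the next notch.
- stop_lever (a point): Middle of the red lever paddle standing up from the stop and sliding with it: 34 mm across (x), 11 mm thick (y), 34 mm high, top 99 mm above the bench. Push its +y face; below and behind it is only the end block, 48 mm below this point. Axes as the cradle's.
- stop_face (a point): Centre of the stop's black rubber pad, the face that looks along the cradle's -y at the bottle's base; it lies 26 mm on the -y side of stop_lever, 39 mm above the bench, and moves with the stop. Axes as the cradle's.
- bottle: Unlabelled cream soap bottle, black cap, full, 0.35 to 0.65 kg, 202 mm long, 87 wide, 50 thick, lying loose on its back between the fences. Origin: centre of its base, which faces the stop, 39 mm above the bench; own z axis points to the cap, along the cradle's -y. It starts with its base 42 to 62 mm short of the pad's place in the third notch. It slides at 2 to 5 N.
- cap_end (a point): Centre of the flat end of the bottle's cap, 202 mm from the base along the bottle's z axis, 39 mm above the bench. The cap is 36 mm in diameter, its lowest point 7 mm above the bed. Push here along the cradle's +y.
- label_roll: Short roll of labels, 68 mm diameter, 60 high, standing loose behind the cradle; origin at the centre of its underside.
- marker: Black and white marker, 130 mm long, 18 thick, lying loose behind the cradle; origin under its middle.
- cap: Loose black bottle cap, 37 mm diameter, 33 high, on the bench in front of the cradle; origin at the centre of its underside.
- tape_gun: Hand tape gun lying on its side at the left, 153 x 150 x 56 mm, red grip; origin under its middle.
- stamp: Red and black date stamp, 36 x 48 x 68 mm, standing behind the cradle at the right; origin at the centre of its underside.
- pen: Blue ball pen, 136 mm long, lying loose behind the cradle at the left; origin under its middle.

How it is judged:
By the outcome, as a careful person would: the job done as asked, in the order asked, and still so for the second after the job is handed in, with the robot touching nothing.
It also fails if it takes over 67 s, if anything falls off the work surface, if the arm or the gripper's body presses on something with over 40 N, if the wrist force passes 120 N, or if a joint passes its speed limit or range.

## Robot

A 6-joint arm with a two-finger parallel gripper is mounted at the origin on a cart in front of the work surface, level with it; the furniture and walls round the work are solid. World frame = base frame: x ahead of the robot, y to its left, z up, the work surface at z = 0. Lengths are in m, angles in degrees, forces in N, time in s.
With the tool pointing down it reaches from about 0.25 to 0.725 m from the base axis. Payload 9.7 kg.
Tool frame: the origin (TCP) lies midway between the tips of the shut fingers; the grasp point (between the pads) lies 19 mm behind it; z points along the fingers, y is the direction in which the jaws open and shut (so a half turn about z gives the same grasp; the last joint's range is limited). The gripper opens to 85 mm and grips with 20 to 120 N. Pads are 22 mm wide; open, the fingers measure 114 mm over their backs; the gripper's body (76 mm by 85 mm) begins 54 mm behind the grasp point. The pads swing forward as they close: fully open they stand 13 mm farther back than shut.
Start: joints at [-64.687, 4.979, 10.078, 95.1, 0, 90], TCP at [0.235, -0.497, 0.231] pointing down, gripper open.
Joint ranges: [-179.16, 179.16], [-48.56, 103.87], [-65.8, 70.77], [-126.05, 130.52], [-82.76, 87.17], [-180, 180]. Speed limits (degrees/s): [127.2, 127.2, 147.25, 180, 180, 180].

## Interface

Orientations are given as [roll, pitch, yaw] about the fixed x, y, z axes, in that order (R = Rz(yaw) Ry(pitch) Rx(roll)).
In Python, from workcell import get_obs, camera, get_calibration, job_done gives the robot as it stands.
- The arm moves only by the tool play_rows, never from a script. Its argument "commands" is text: rows parted by semicolons, each of 5 numbers parted by spaces: the opening, from 0 (shut) to 1 (fully open), then the shift along the world's x, y, z in mm, then the turn about the world's z in degrees. A call has 1 to 10 rows; each row is the pose to reach, as a shift and turn from the pose commanded when the call began; what a row does not reach only later rows make up. A row lasts 1/12 s, in which the tool goes at most 41.7 mm and 7.16 degrees, less where a joint would pass 70% of its speed; a pose out of reach is approached as far as the arm can. A call with a gripper value outside its range is refused whole. The fingers move at their own pace and stop on an object; "force" is the grip in N (left out, the last holds). Time passes only in rows, so rows that repeat a pose let the fingers close. It gives the time, the measured TCP pose, the force and the opening at its end, in the units of the state.
- get_obs(): the state, without advancing time (a new reading comes with each control period).
- camera(name): name is "scene" or "top" or "wrist"; returns the picture (420x560x3 uint8, red, green, blue); there is no depth.
- get_calibration(name): a dict with "fx", "fy", "cx", "cy" (pixels), "eye" and "attitude" of the camera in the world; the wrist camera has in their place "mount" (4x4, takes a point from camera to tool coordinates, whose origin is the TCP and whose axes are the flange's). Camera axes: x right, y down, z forward; pixel columns grow to the right and rows downward; lengths in m; the calibration is good to about 2 mm. A picture is of the moment at which its call begins: read the wrist's pose just before it. get_calibration takes no time and is no camera call.
- job_done(): hands the job in, once; it reports no verdict.
The state is a dict: "time": time; "q": joint angles; "qd": joint speeds; "joint_efforts": joint torques, N m; "ee_pos": TCP position; "tcp_rot": TCP orientation; "wrist_force": force on the tool from outside, world axes, zero at the start; "torque": the same for the moment, N m; "opening": finger opening in m.
Only numpy, scipy, OpenCV 4.12 (cv2) and the standard library are available. Lean on these libraries where they do the work, as an engineer would, in place of code of your own. Each camera call takes 0.05 s, during which the arm holds its last target.

## Working session

There is one attempt and no reset: what is moved stays moved. The work goes in short steps, Python scripts to look and compute and a tool call to move; the robot and the scene stay as the last step left them, time stands still between calls to the robot, and variables do not carry over. Pictures are saved under pics/ and viewed, and the job is handed in when it is done.

Besides the shell and the picture viewer there is one more tool, called after "Emit:" as a command line: name --argument value ..., lists and objects as JSON in quotes. play_rows: Moves the arm, as the interface text tells. Its arguments: {"type":"object","properties":{"commands":{"type":"string"},"force":{"type":"number"}},"required":["commands"]}

```bash
mkdir -p pics; python3 - <<'E'
from workcell import *
import cv2
print({k:v for k,v in get_obs().items() if k not in('qd','joint_efforts')})
for n in("scene","top"):
    cv2.imwrite(f"pics/{n}0.png",cv2.cvtColor(camera(n),cv2.COLOR_RGB2BGR)); print(n,get_calibration(n))
print(get_calibration("wrist"))
E
```

```text
{'time': 0.0, 'q': array([-6.46866326e+01,  5.01141432e+00,  1.00353427e+01,  9.51006981e+01,
        3.89077392e-04,  8.99989741e+01]), 'ee_pos': array([ 0.23506531, -0.49697984,  0.23058802]), 'tcp_rot': array([-1.79923230e+02, -3.90451679e-04,  2.53143928e+01]), 'wrist_force': array([-0.43423701, -0.62694598, -0.40249979]), 'torque': array([-0.04150666,  0.02386994,  0.00132783]), 'opening': 0.08528486498823272}
scene {'fx': 408.35129257287474, 'fy': 408.35129257287474, 'cx': 284.4960376044941, 'cy': 212.2930630793539, 'eye': array([-0.0531987 ,  0.46723355,  0.90465833]), 'attitude': array([-138.93514004,    0.5445788 , -120.81261976])}
top {'fx': 500.75177513656496, 'fy': 500.75177513656496, 'cx': 282.8452453679691, 'cy': 206.95046334504121, 'eye': array([0.34681666, 0.12571131, 1.11965807]), 'attitude': array([-168.79247236,   -0.84357981,  -91.31883689])}
{'fx': 356.96329748366094, 'fy': 356.96329748366094, 'cx': 279.8106967821283, 'cy': 208.23701025954466, 'mount': array([[-6.74065382e-05, -9.54165139e-01, -2.99280609e-01,
         7.71114790e-02],
       [ 9.99999874e-01,  8.47801832e-05, -4.95524336e-04,
        -5.33551332e-04],
       [ 4.98185112e-04, -2.99280604e-01,  9.54165013e-01,
        -1.43022592e-01],
       [ 0.00000000e+00,  0.00000000e+00,  0.00000000e+00,
         1.00000000e+00]])}
```

View pics/scene0.png

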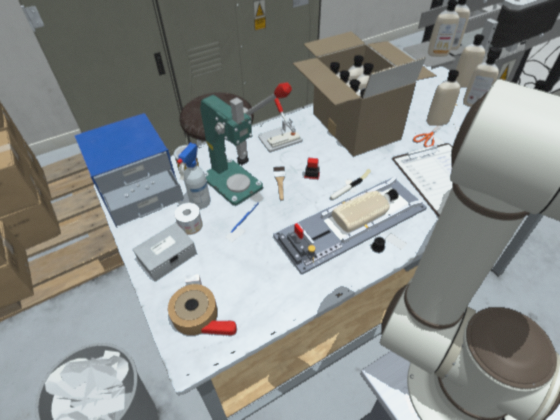

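View pics/top0.png

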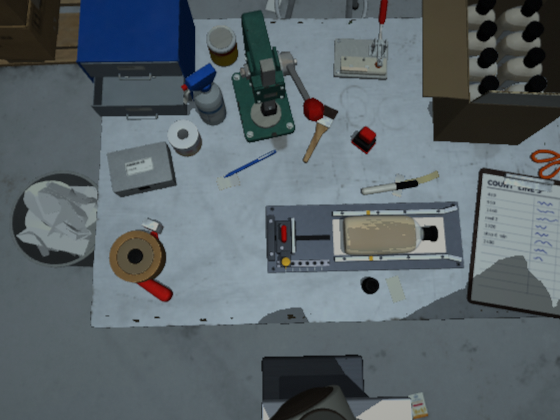

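The top picture shows the cradle at about columns 266–463 and rows 204–272, with the stop's red lever at (283,233) and the bottle's cap at (430,233). I'll zoom in and measure.

```bash
cat > h.py <<'E'
import numpy as np, cv2
from scipy.spatial.transform import Rotation as Ro
from workcell import *
def cam(n,obs=None):
    c=get_calibration(n); K=(c['fx'],c['fy'],c['cx'],c['cy'])
    if n=='wrist':
        o=obs; T=np.eye(4);T[:3,:3]=Ro.from_euler('xyz',o['tcp_rot'],degrees=True).as_matrix();T[:3,3]=o['ee_pos']
        M=T@c['mount']; return K,M[:3,:3],M[:3,3]
    return K,Ro.from_euler('xyz',c['attitude'],degrees=True).as_matrix(),np.array(c['eye'])
def ray(C,u,v,z):
    K,R,e=C; d=R@np.array([(u-K[2])/K[0],(v-K[3])/K[1],1]); return e+d*(z-e[2])/d[2]
def proj(C,p):
    K,R,e=C; q=R.T@(np.array(p)-e); return np.array([K[0]*q[0]/q[2]+K[2],K[1]*q[1]/q[2]+K[3]])
def snap(n,f):
    im=cv2.cvtColor(camera(n),cv2.COLOR_RGB2BGR); cv2.imwrite(f,im); return im
def redmask(im):
    h=cv2.cvtColor(im,cv2.COLOR_BGR2HSV); return (((h[...,0]<8)|(h[...,0]>172))&(h[...,1]>150)&(h[...,2]>70)).astype(np.uint8)
E
python3 - <<'E'
from h import *
a=cv2.imread('pics/top0.png'); 
cv2.imwrite('pics/topz.png',cv2.resize(a[195:300,255:475],None,fx=3.6,fy=3.6,interpolation=cv2.INTER_CUBIC))
s=cv2.imread('pics/scene0.png'); cv2.imwrite('pics/scz.png',cv2.resize(s[175:275,265:435],None,fx=4.5,fy=4.5,interpolation=cv2.INTER_CUBIC))
for n,im in(('top',a),('scene',s)):
    C=cam(n); m=redmask(im); k,l,st,ce=cv2.connectedComponentsWithStats(m)
    for i in range(1,k):
        if st[i,4]>8: print(n,st[i],ce[i],ray(C,*ce[i],.09).round(4))
E
```

```text
top [380   0   8  24 130] [383.09230769  11.07692308] [ 1.001  -0.1332  0.09  ]
top [182  84   5   7  23] [184.  87.] [0.823  0.3165 0.09  ]
top [306  99  17  22 270] [314.46666667 109.42962963] [0.766  0.0318 0.09  ]
top [360 127  16  14 135] [367.5037037  133.45925926] [ 0.7089 -0.0811  0.09  ]
top [356 145  12   9  15] [361.73333333 149.4       ] [ 0.6732 -0.0667  0.09  ]
top [281 225   6  17  82] [283.59756098 232.76829268] [0.4958 0.1056 0.09  ]
top [151 231   7   7  25] [154.44 233.76] [0.4993 0.3725 0.09  ]
top [138 280  33  21 347] [155.92795389 289.42074928] [0.3856 0.3665 0.09  ]
scene [275  83  16  29 229] [281.50655022  93.01310044] [ 1.0482 -0.1683  0.09  ]
scene [178 159   4   4  12] [179.33333333 160.75      ] [0.8986 0.274  0.09  ]
scene [308 159  10   9  74] [312.18918919 162.63513514] [ 0.6851 -0.0594  0.09  ]
scene [295 224   8  14  68] [298.29411765 230.58823529] [0.4891 0.1119 0.09  ]
scene [201 320  35  14 364] [219.42582418 327.43131868] [0.3532 0.395  0.09  ]
```

View pics/topz.png

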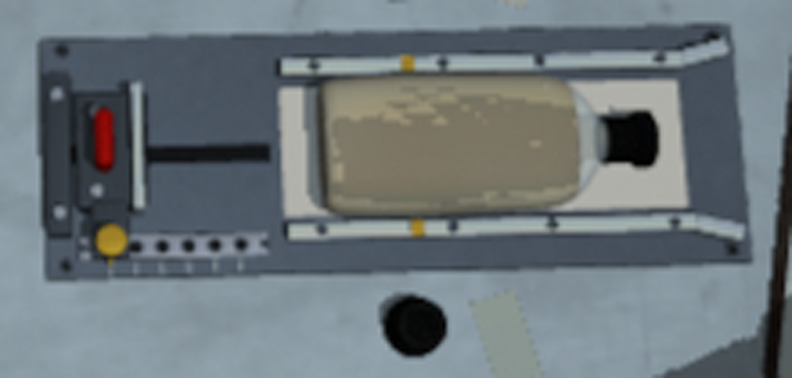

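View pics/scz.png

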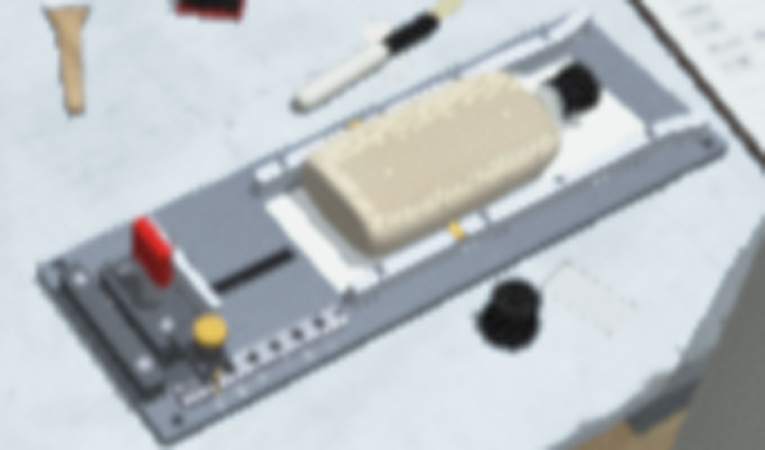

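```bash
python3 - <<'E'
from h import *
C=cam('top')
f=lambda u,v,z:ray(C,255+(u+.5)/3.6-.5,195+(v+.5)/3.6-.5,z)
P=[f(39,40,.014),f(732,26,.014),f(751,261,.014),f(46,279,.014)]
for p in P: print(p.round(4))
print('len',np.linalg.norm(P[0]-P[1]),np.linalg.norm(P[2]-P[3]),np.linalg.norm(P[1]-P[2]),np.linalg.norm(P[0]-P[3]))
c=sum(P)/4; y=(P[0]-P[1]+P[3]-P[2])[:2]; y/=np.linalg.norm(y); x=np.array([y[1],-y[0]])
print('c',c,'yaw',np.degrees(np.arctan2(-y[0],y[1])))
def loc(p): d=p[:2]-c[:2]; return (d@x).round(4),(d@y).round(4)
for nm,p in dict(cap=f(657,138,.045),lev=f(104,139,.099),base=f(322,145,.045),roll=None or f(410,320,.02)).items(): print(nm,p.round(4),loc(p))
E
```

```text
[0.569  0.1434 0.014 ]
[ 0.5693 -0.293   0.014 ]
[ 0.4219 -0.2912  0.014 ]
[0.4204 0.1416 0.014 ]
len 0.4364006402544373 0.4328211931426595 0.147401235537303 0.14860814889374452
c [ 0.49514759 -0.07479376  0.014     ] yaw 0.11096744976633141
cap [ 0.4949 -0.2293  0.045 ] (np.float64(-0.0005), np.float64(-0.1546))
lev [0.4935 0.1059 0.099 ] (np.float64(-0.0013), np.float64(0.1807))
base [ 0.4949 -0.0263  0.045 ] (np.float64(-0.0002), np.float64(0.0485))
roll [ 0.3905 -0.0782  0.02  ] (np.float64(-0.1046), np.float64(-0.0032))
```

The cradle lies square to the world (yaw about 0.1°). Measured positions, with edges checked against the given sizes:

| Item | Position |
|---|---|
| Cradle middle | (0.495, -0.075) |
| Lever | y ≈ 0.106 |
| Cap end | y ≈ -0.229 |
| Bottle base | y ≈ -0.027 |

The base is about 58 mm short of the third notch, which is within the stated range. Next I'll shut the gripper and travel high.

Emit:
play_rows --commands "0 130 320 0 -25.3;0 130 320 0 -25.3;0 130 320 0 -25.3;0 130 320 0 -25.3;0 130 320 0 -25.3;0 130 320 0 -25.3;0 130 320 0 -25.3;0 130 320 0 -25.3;0 130 320 0 -25.3;0 130 320 0 -25.3" --force 20

```text
time: 0.93
ee_pos: [0.366, -0.1743, 0.2312]
tcp_rot: [-180.0, -0.0, 0.3]
wrist_force: [0.3, -0.3, 0.4]
opening: -0.0001
```

Emit:
play_rows --commands "0 129 340 0 0;0 129 340 0 0;0 129 340 0 0;0 129 340 0 0;0 129 340 0 0;0 129 340 0 0;0 129 340 0 0;0 129 340 0 0;0 129 340 0 0;0 129 340 0 0"

```text
time: 1.77
ee_pos: [0.4902, 0.0348, 0.2309]
tcp_rot: [-178.3, 0.1, 3.1]
wrist_force: [-0.0, 0.0, -0.1]
opening: 0.0004
```

```bash
python3 - <<'E'
from h import *
o=get_obs(); print(o['time'],o['ee_pos'],o['tcp_rot'],o['opening'],o['wrist_force'])
im=snap('wrist','pics/w1.png'); C=cam('wrist',o)
m=redmask(im); k,l,st,ce=cv2.connectedComponentsWithStats(m)
for i in range(1,k):
    if st[i,4]>30: print(st[i],ce[i],ray(C,*ce[i],.09).round(4))
E
```

```text
1.7667 [0.49018209 0.03480551 0.2309289 ] [-1.78289683e+02  9.07077543e-02  3.14231110e+00] 0.0003629267843262342 [-0.0151124   0.04250696 -0.14840264]
[190 157  20  46 564] [196.89716312 180.09219858] [0.4972 0.1084 0.09  ]
[  0 250   6  13  42] [  1.66666667 255.66666667] [0.4171 0.2849 0.09  ]
```

View pics/w1.png

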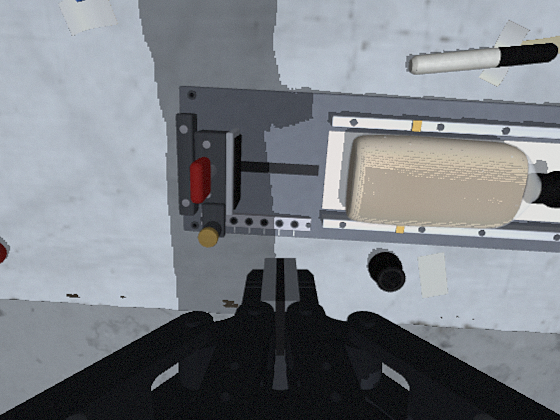

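The wrist picture shows the lever at (197,180), about (0.497, 0.108) in the world, which agrees with the top view. The move was slowed short, so I'll hold and then continue.

Emit:
play_rows --commands "0 0 0 0 0;0 0 0 0 0"

```text
time: 1.98
ee_pos: [0.4893, 0.0347, 0.2314]
tcp_rot: [-178.3, 0.1, 3.1]
wrist_force: [-1.0, -0.2, -0.0]
opening: 0.0002
```

```bash
python3 - <<'E'
from h import *
o=get_obs(); print(o['q'],o['qd'],o['joint_efforts'])
E
```

```text
[  3.06193304  -3.10836385   1.87814169  95.05100992   1.71170203
 179.93745409] [ 0.11505043 -0.47219089 -0.27147099 -0.0394695   0.02713507  0.04728631] [ 9.59747680e-02 -4.23179841e+01  4.65594077e+01 -6.85768831e-02
  1.01167734e-01 -2.34211308e-03]
```

Emit:
play_rows --commands "0 0 20 0 -3;0 0 40 0 -3;0 0 60 0 -3;0 0 60 0 -3"

```text
time: 2.32
ee_pos: [0.4923, 0.0458, 0.2315]
tcp_rot: [-176.5, 0.1, 3.4]
wrist_force: [-0.0, -0.4, -0.2]
opening: -0.0001
```

```bash
python3 - <<'E'
from h import *
o=get_obs(); print(o['q'],o['qd'],o['joint_efforts'])
E
```

```text
[  3.31417305  -2.60329846   2.33144312  95.01376476   3.46353155
 179.94270259] [ 2.29686704  0.87790062  0.72075029  0.07659616  0.55334415 -0.04804477] [-4.64832354e-01 -4.37809145e+01  4.64799643e+01  1.67005579e-02
  2.38112044e-01 -3.64209191e-04]
```

Joint 6 is at its limit at this yaw. I'll turn to about 90° instead, pushing with the flat side of the closed fingers.

Emit:
play_rows --commands "0 0 0 0 7;0 0 0 0 14;0 0 0 0 21;0 0 0 0 28;0 0 0 0 35;0 0 20 0 42;0 0 40 0 49;0 0 60 0 56;0 0 80 0 63;0 0 100 0 70"

```text
time: 3.15
ee_pos: [0.4921, 0.1466, 0.2314]
tcp_rot: [-176.6, 0.1, 73.7]
wrist_force: [-0.2, 0.1, 0.4]
opening: -0.0001
```

Emit:
play_rows --commands "0 0 0 0 7;0 0 0 0 14;0 0 0 0 17;0 0 0 0 17;0 0 0 0 17"

```text
time: 3.57
ee_pos: [0.4923, 0.1457, 0.2313]
tcp_rot: [-176.6, 0.1, 90.3]
wrist_force: [-0.0, 0.7, -0.4]
opening: 0.0002
```

```bash
python3 - <<'E'
from h import *
o=get_obs(); print(o['q'],o['time'],o['ee_pos'],o['tcp_rot'],o['wrist_force'])
im=snap('wrist','pics/w2.png'); C=cam('wrist',o)
m=redmask(im); k,l,st,ce=cv2.connectedComponentsWithStats(m)
for i in range(1,k):
    if st[i,4]>30: print(st[i],ce[i],ray(C,*ce[i],.09).round(4))
E
```

```text
[ 16.02189267   3.34010434   8.2638954   98.25042321   0.84424642
 105.73659349] 3.5667 [0.49225399 0.14572413 0.23133636] [-1.76569221e+02  9.05221916e-02  9.02634941e+01] [-0.0036571   0.71657359 -0.37692238]
[274 224  40  23 801] [294.09862672 235.02496879] [0.4964 0.1099 0.09  ]
[461 343  42  19 147] [479.21088435 352.37414966] [ 0.6684 -0.0011  0.09  ]
```

View pics/w2.png

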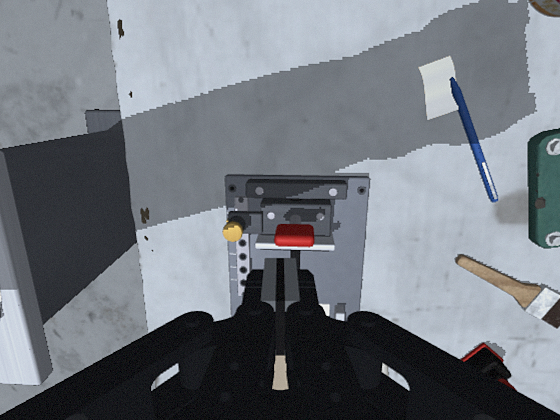

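The picture shows the lever straight below and ahead at (294,235), with the fingers square to it. A small 3.4° tilt along -x remains, which is harmless. I'll go down behind the lever.

Emit:
play_rows --commands "0 2 2 -38 0;0 2 2 -76 0;0 2 2 -112 0;0 2 2 -140 0;0 2 2 -153 0;0 2 2 -153 0;0 2 2 -153 0;0 2 2 -153 0"

```text
time: 4.28
ee_pos: [0.495, 0.1476, 0.0799]
tcp_rot: [-176.7, 0.1, 90.3]
wrist_force: [0.2, -0.3, 0.1]
opening: 0.0001
```

```bash
python3 - <<'E'
from h import *
o=get_obs(); print(o['time'],o['ee_pos'],o['wrist_force'])
for n in('wrist','scene','top'):
    im=snap(n,f'pics/{n}3.png')
    if n!='wrist': x,y=(255,165) if n=='scene' else (245,185); cv2.imwrite(f'pics/{n}3z.png',cv2.resize(im[y:y+100,x:x+130],None,fx=5,fy=5,interpolation=cv2.INTER_CUBIC))
E
```

```text
4.2833 [0.49500983 0.147606   0.07986035] [ 0.15818521 -0.29982162  0.081343  ]
```

View pics/wrist3.png

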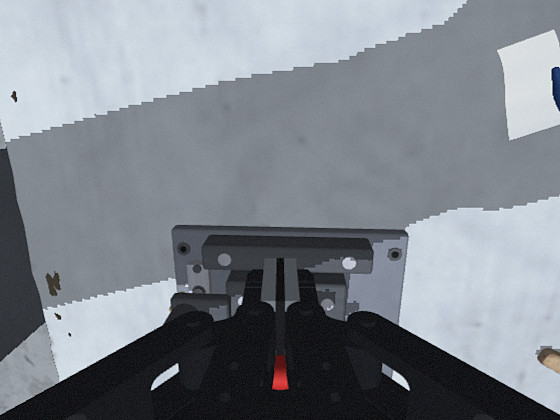

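View pics/scene3z.png

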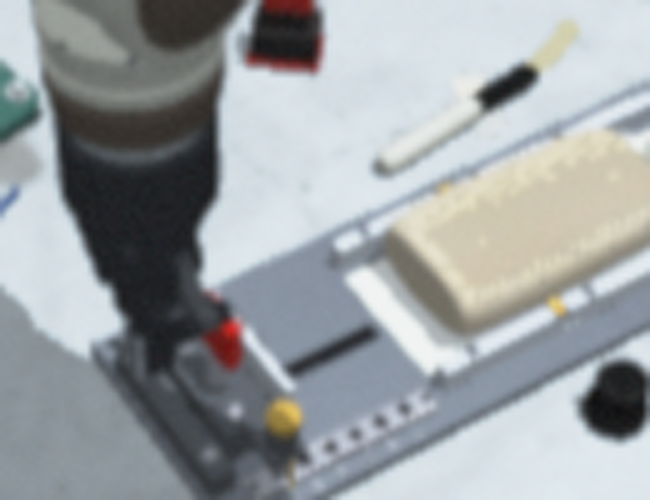

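The fingers are now behind the red lever with a gap. I'll approach slowly until contact.

Emit:
play_rows --commands "0 0 -4 0 0;0 0 -8 0 0;0 0 -12 0 0;0 0 -15 0 0;0 0 -18 0 0;0 0 -20 0 0;0 0 -20 0 0"

```text
time: 5.02
ee_pos: [0.4943, 0.127, 0.0783]
tcp_rot: [-176.6, 0.1, 90.3]
wrist_force: [1.1, -1.4, 0.3]
opening: -0.0002
```

Emit:
play_rows --commands "0 0 -1 0 0;0 0 -2 0 0;0 0 -2 0 0"

```text
time: 5.27
ee_pos: [0.4943, 0.1254, 0.0783]
tcp_rot: [-176.6, 0.1, 90.4]
wrist_force: [0.4, -0.2, -0.3]
opening: 0.0003
```

Emit:
play_rows --commands "0 0 -1 0 0;0 0 -2 0 0;0 0 -2 0 0"

```text
time: 5.52
ee_pos: [0.4943, 0.1234, 0.0783]
tcp_rot: [-176.6, 0.1, 90.4]
wrist_force: [0.1, 0.1, -0.1]
opening: 0.0002
```

Emit:
play_rows --commands "0 0 -1 0 0;0 0 -1 0 0"

```text
time: 5.68
ee_pos: [0.4943, 0.1226, 0.0783]
tcp_rot: [-176.6, 0.1, 90.4]
wrist_force: [0.1, 1.3, 0.3]
opening: -0.0002
```

Emit:
play_rows --commands "0 0 -1 0 0;0 0 -1 0 0;0 0 -1 0 0"

```text
time: 5.93
ee_pos: [0.4943, 0.1219, 0.0784]
tcp_rot: [-176.6, 0.0, 90.4]
wrist_force: [-0.7, 5.6, 0.0]
opening: 0.0002
```

Emit:
play_rows --commands "0 0 -1 0 0;0 0 -1 0 0;0 0 -1 0 0"

```text
time: 6.18
ee_pos: [0.4943, 0.1211, 0.0784]
tcp_rot: [-176.6, 0.0, 90.4]
wrist_force: [0.6, 6.8, 0.3]
opening: 0.0
```

Emit:
play_rows --commands "0 0 -1 0 0;0 0 -1 0 0;0 0 -1 0 0"

```text
time: 6.43
ee_pos: [0.4943, 0.1204, 0.0784]
tcp_rot: [-176.6, -0.0, 90.4]
wrist_force: [-0.6, 7.5, -0.6]
opening: 0.0002
```

Emit:
play_rows --commands "0 0 -1 0 0;0 0 -1 0 0;0 0 -1 0 0"

```text
time: 6.68
ee_pos: [0.4943, 0.1196, 0.0784]
tcp_rot: [-176.6, -0.0, 90.4]
wrist_force: [-0.7, 9.6, -0.9]
opening: 0.0004
```

Contact was at TCP y≈0.1227, and the force is climbing as the notch predicts. Crests should fall at y≈0.1147, 0.0987 and 0.0827. I'll push through the first.

Emit:
play_rows --commands "0 0 -1 0 0;0 0 -2 0 0;0 0 -3 0 0;0 0 -3 0 0"

```text
time: 7.02
ee_pos: [0.4943, 0.1164, 0.0784]
tcp_rot: [-176.6, -0.0, 90.4]
wrist_force: [-0.2, 7.3, -1.0]
opening: -0.0
```

Emit:
play_rows --commands "0 0 -1 0 0;0 0 -2 0 0;0 0 -3 0 0;0 0 -4 0 0;0 0 -4 0 0;0 0 -4 0 0"

```text
time: 7.52
ee_pos: [0.4943, 0.1112, 0.0783]
tcp_rot: [-176.6, 0.1, 90.3]
wrist_force: [0.2, -0.9, -0.5]
opening: 0.0003
```

```bash
python3 - <<'E'
from h import *
o=get_obs(); print(o['time'],o['ee_pos'],o['wrist_force'])
for n in('scene','top'):
    im=snap(n,f'pics/{n}4.png')
    x,y=(255,165) if n=='scene' else (245,185); cv2.imwrite(f'pics/{n}4z.png',cv2.resize(im[y:y+100,x:x+130],None,fx=5,fy=5,interpolation=cv2.INTER_CUBIC))
E
```

```text
7.5167 [0.49433786 0.11116843 0.07832503] [ 0.16278683 -0.90879891 -0.48736989]
```

View pics/scene4z.png

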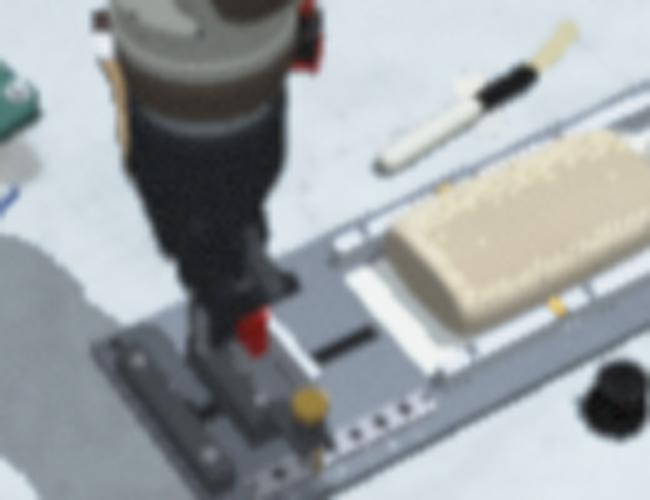

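First click done: the force dropped to about 0 and the stop moved ahead of the finger. Next is the second.

Emit:
play_rows --commands "0 0 -1.5 0 0;0 0 -3 0 0;0 0 -4 0 0;0 0 -5 0 0;0 0 -6 0 0;0 0 -7 0 0;0 0 -8 0 0;0 0 -8 0 0"

```text
time: 8.28
ee_pos: [0.4943, 0.1045, 0.0784]
tcp_rot: [-176.6, -0.1, 90.4]
wrist_force: [-0.6, 7.7, -0.3]
opening: 0.0001
```

Emit:
play_rows --commands "0 0 -1 0 0;0 0 -2 0 0;0 0 -3 0 0;0 0 -4 0 0;0 0 -5 0 0;0 0 -6 0 0;0 0 -6 0 0;0 0 -6 0 0"

```text
time: 8.95
ee_pos: [0.4943, 0.0972, 0.0783]
tcp_rot: [-176.6, 0.1, 90.3]
wrist_force: [0.2, -0.3, -0.0]
opening: -0.0003
```

Second click done. Now the third: contact is expected near 0.0907 and the crest near 0.0827.

Emit:
play_rows --commands "0 0 -1.5 0 0;0 0 -3 0 0;0 0 -4 0 0;0 0 -5 0 0;0 0 -6 0 0;0 0 -7 0 0;0 0 -8 0 0;0 0 -9 0 0;0 0 -9 0 0"

```text
time: 9.7
ee_pos: [0.4943, 0.0892, 0.0784]
tcp_rot: [-176.6, -0.0, 90.4]
wrist_force: [-0.3, 4.7, -0.6]
opening: 0.0002
```

Emit:
play_rows --commands "0 0 -1 0 0;0 0 -2 0 0;0 0 -3 0 0;0 0 -4 0 0;0 0 -5 0 0;0 0 -6 0 0;0 0 -6 0 0;0 0 -6 0 0"

```text
time: 10.37
ee_pos: [0.4943, 0.0825, 0.0783]
tcp_rot: [-176.6, 0.1, 90.4]
wrist_force: [1.0, 1.1, 0.1]
opening: -0.0
```

Emit:
play_rows --commands "0 0 -0.7 0 0;0 0 -1.4 0 0;0 0 -2 0 0;0 0 -2 0 0;0 0 -2 0 0"

```text
time: 10.78
ee_pos: [0.4943, 0.0803, 0.0783]
tcp_rot: [-176.6, 0.1, 90.3]
wrist_force: [0.1, 0.3, -0.2]
opening: 0.0001
```

Emit:
play_rows --commands "0 0 5 0 0;0 0 15 0 0;0 0 30 0 0;0 0 40 0 0;0 0 40 30 0;0 0 40 65 0;0 0 40 100 0;0 0 40 120 0;0 0 40 120 0"

```text
time: 11.53
ee_pos: [0.4957, 0.1216, 0.2033]
tcp_rot: [-177.0, 0.0, 90.4]
wrist_force: [0.7, 0.9, 0.5]
opening: 0.0002
```

```bash
python3 - <<'E'
from h import *
o=get_obs(); print(o['time'],o['ee_pos'],o['tcp_rot'],o['wrist_force'])
for n in('scene','top','wrist'):
    im=snap(n,f'pics/{n}5.png');C=cam(n,o)
    m=redmask(im); k,l,st,ce=cv2.connectedComponentsWithStats(m)
    for i in range(1,k):
        p=ray(C,*ce[i],.09)
        if st[i,4]>20 and abs(p[0]-.49)<.05: print(n,st[i],ce[i],p.round(4))
    if n!='wrist':
        x,y=(255,165) if n=='scene' else (245,185); cv2.imwrite(f'pics/{n}5z.png',cv2.resize(im[y:y+100,x:x+130],None,fx=5,fy=5,interpolation=cv2.INTER_CUBIC))
E
```

```text
11.5333 [0.4957404  0.12164906 0.20326189] [-1.76951691e+02  1.71935618e-03  9.04014485e+01] [0.71911519 0.88240606 0.48655951]
scene [311 217   7  13  68] [314.08823529 222.86764706] [0.4895 0.0635 0.09  ]
wrist [297 264  13   7  61] [302.86885246 266.21311475] [0.5086 0.071  0.09  ]
```

View pics/scene5z.png

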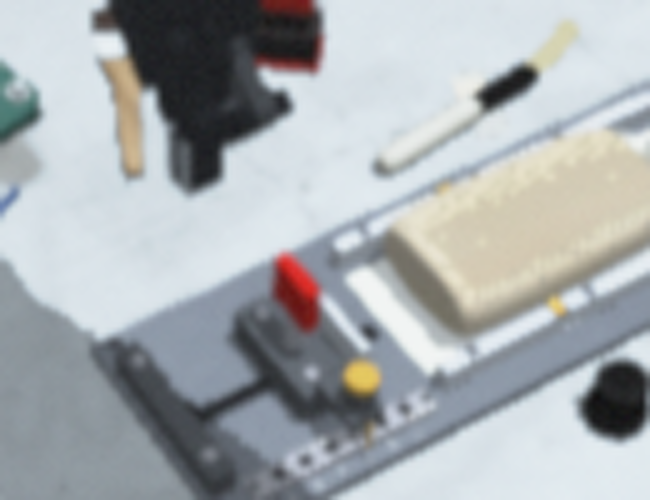

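View pics/wrist5.png

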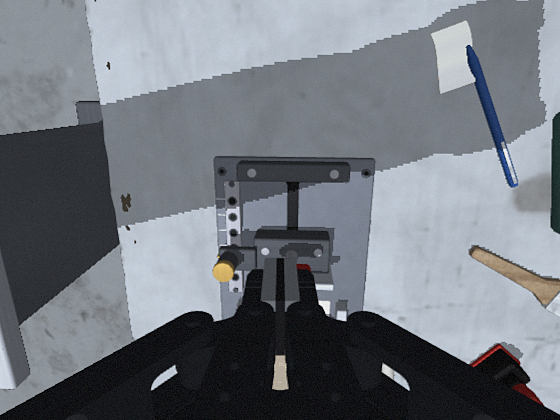

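The lever centroid in the scene camera moved from y=0.1119 to 0.0635. That is 48.4 mm, so the stop is in the third notch. Now I'll go over the bottle to the cap end.

Emit:
play_rows --commands "0 0 -40 0 0;0 0 -80 0 0;0 0 -120 0 0;0 0 -160 0 0;0 0 -200 0 0;0 0 -240 0 0;0 0 -280 0 0;0 0 -320 0 0;0 0 -360 0 0;0 0 -396 0 0"

```text
time: 12.52
ee_pos: [0.4935, -0.2774, 0.1965]
tcp_rot: [-176.4, 0.0, 90.3]
wrist_force: [1.2, -0.2, -0.7]
opening: 0.0
```

Emit:
play_rows --commands "0 0 0 0 0;0 0 0 0 0;0 0 0 0 0"

```text
time: 12.77
ee_pos: [0.4939, -0.275, 0.1969]
tcp_rot: [-176.5, 0.0, 90.3]
wrist_force: [0.2, -0.4, 0.2]
opening: -0.0002
```

```bash
python3 - <<'E'
from h import *
o=get_obs(); print(o['time'],o['q'],o['ee_pos'],o['tcp_rot'],o['wrist_force'])
snap('wrist','pics/wrist6.png')
E
```

```text
12.7667 [-28.24592454   9.73720604  11.43152964  94.80745722  -1.70370485
  61.46729376] [ 0.49393214 -0.27497268  0.19693101] [-1.76451579e+02  8.06266876e-03  9.03333312e+01] [ 0.21235295 -0.36852088  0.20981225]
```

View pics/wrist6.png

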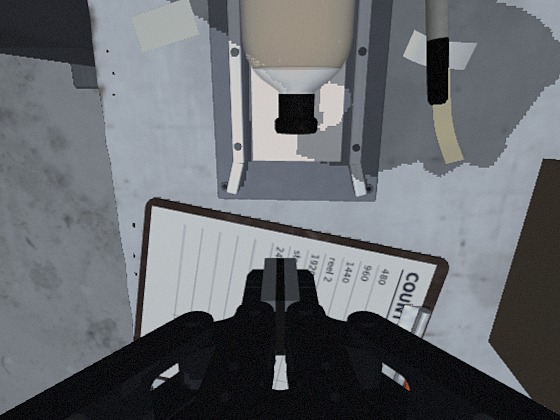

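```bash
python3 - <<'E'
from h import *
C=cam('wrist',get_obs())
print(ray(C,296,133,.039),ray(C,277,126,.045),ray(C,318,126,.039))
E
```

```text
[ 0.49779264 -0.22624561  0.039     ] [ 0.48240203 -0.22028845  0.045     ] [ 0.51571901 -0.22036972  0.039     ]
```

Emit:
play_rows --commands "0 1 0 -40 0;0 1 0 -80 0;0 1 0 -115 0;0 1 0 -140 0;0 1 0 -155 0;0 1 0 -162 0;0 1 0 -162 0;0 1 0 -162 0"

```text
time: 13.48
ee_pos: [0.4958, -0.2749, 0.0372]
tcp_rot: [-176.6, 0.1, 90.4]
wrist_force: [0.5, -0.2, -0.1]
opening: -0.0002
```

Emit:
play_rows --commands "0 0 2 -3 0;0 0 8 -3 0;0 0 14 -3 0;0 0 20 -3 0;0 0 25 -3 0;0 0 28 -3 0;0 0 28 -3 0"

```text
time: 14.07
ee_pos: [0.4954, -0.2468, 0.0336]
tcp_rot: [-176.6, 0.1, 90.4]
wrist_force: [0.4, -0.0, 0.1]
opening: 0.0001
```

Emit:
play_rows --commands "0 0 1 0 0;0 0 2 0 0;0 0 3 0 0;0 0 4 0 0;0 0 4 0 0"

```text
time: 14.48
ee_pos: [0.4953, -0.2435, 0.0333]
tcp_rot: [-176.6, 0.1, 90.4]
wrist_force: [-0.3, 0.3, -0.0]
opening: -0.0002
```

Emit:
play_rows --commands "0 0 1 0 0;0 0 2 0 0;0 0 3 0 0;0 0 4 0 0;0 0 5 0 0;0 0 6 0 0"

```text
time: 14.98
ee_pos: [0.4953, -0.2376, 0.0333]
tcp_rot: [-176.6, 0.1, 90.4]
wrist_force: [-0.6, -2.3, 0.4]
opening: 0.0002
```

In contact with the cap, sliding at about 2 N. The base should meet the pad near TCP y≈-0.18, so I'll push slowly and stop well short to check.

Emit:
play_rows --commands "0 0 1 0 0;0 0 2.5 0 0;0 0 4 0 0;0 0 6 0 0;0 0 8 0 0;0 0 10 0 0;0 0 12 0 0;0 0 14 0 0;0 0 16 0 0;0 0 18 0 0"

```text
time: 15.82
ee_pos: [0.4953, -0.2193, 0.0334]
tcp_rot: [-176.6, 0.1, 90.4]
wrist_force: [-0.2, -1.3, -1.3]
opening: -0.0
```

Emit:
play_rows --commands "0 0 2 0 0;0 0 4 0 0;0 0 6 0 0;0 0 8 0 0;0 0 10 0 0;0 0 12 0 0;0 0 14 0 0;0 0 16 0 0;0 0 17 0 0;0 0 18 0 0"

```text
time: 16.65
ee_pos: [0.4953, -0.2014, 0.0333]
tcp_rot: [-176.6, 0.1, 90.4]
wrist_force: [0.5, -2.1, -0.5]
opening: 0.0001
```

```bash
python3 - <<'E'
from h import *
o=get_obs(); print(o['time'],o['ee_pos'],o['wrist_force'])
for n in('scene','top'):
    im=snap(n,f'pics/{n}7.png'); cv2.imwrite(f'pics/{n}7z.png',cv2.resize(im[165:275,255:435],None,fx=4.4,fy=4.4,interpolation=cv2.INTER_CUBIC))
E
```

```text
16.65 [ 0.49531533 -0.20137824  0.03332039] [ 0.47626338 -2.11889639 -0.52546815]
```

View pics/scene7z.png

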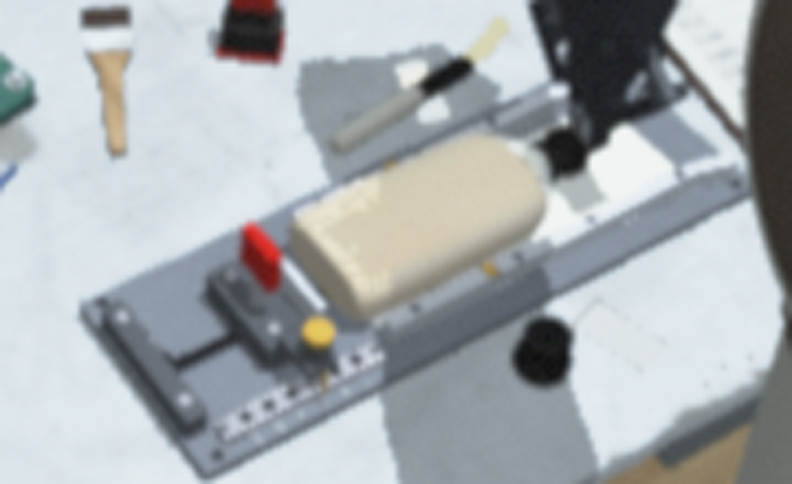

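View pics/top7z.png

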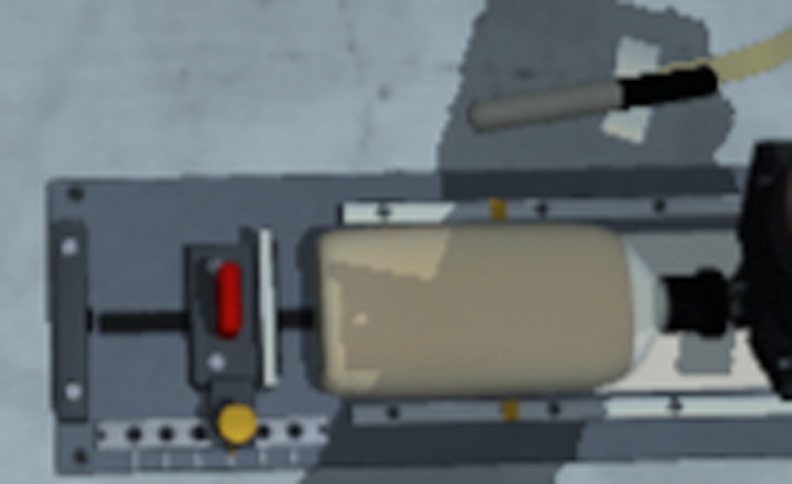

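The top view shows the bottle straight in the cradle, with a gap of about 20 mm between base and pad (columns 277–318 of the zoom). That matches the prediction, so I'll continue slowly.

Emit:
play_rows --commands "0 0 1.5 0 0;0 0 3 0 0;0 0 4.5 0 0;0 0 6 0 0;0 0 7.5 0 0;0 0 9 0 0;0 0 10.5 0 0;0 0 12 0 0;0 0 13 0 0;0 0 14 0 0"

```text
time: 17.58
ee_pos: [0.4953, -0.1874, 0.0333]
tcp_rot: [-176.6, 0.1, 90.4]
wrist_force: [-0.0, -2.2, -0.2]
opening: 0.0002
```

Emit:
play_rows --commands "0 0 0.5 0 0;0 0 1 0 0;0 0 1.5 0 0;0 0 2 0 0;0 0 2 0 0"

```text
time: 18.0
ee_pos: [0.4953, -0.1854, 0.0333]
tcp_rot: [-176.6, 0.1, 90.4]
wrist_force: [0.3, -0.6, 0.3]
opening: 0.0
```

Emit:
play_rows --commands "0 0 0.5 0 0;0 0 1 0 0;0 0 1 0 0"

```text
time: 18.25
ee_pos: [0.4953, -0.1844, 0.0333]
tcp_rot: [-176.6, 0.1, 90.4]
wrist_force: [-0.0, -2.1, 0.3]
opening: 0.0002
```

Emit:
play_rows --commands "0 0 0.5 0 0;0 0 1 0 0;0 0 1 0 0"

```text
time: 18.5
ee_pos: [0.4953, -0.1834, 0.0333]
tcp_rot: [-176.6, 0.1, 90.4]
wrist_force: [-0.4, -1.9, -0.3]
opening: -0.0004
```

Emit:
play_rows --commands "0 0 0.5 0 0;0 0 0.5 0 0;0 0 0.5 0 0"

```text
time: 18.75
ee_pos: [0.4953, -0.183, 0.0333]
tcp_rot: [-176.6, 0.1, 90.4]
wrist_force: [-0.4, -1.6, -0.8]
opening: 0.0001
```

Emit:
play_rows --commands "0 0 0.5 0 0;0 0 0.5 0 0;0 0 0.5 0 0"

```text
time: 19.0
ee_pos: [0.4953, -0.1825, 0.0333]
tcp_rot: [-176.6, 0.1, 90.4]
wrist_force: [0.2, -0.8, -0.5]
opening: 0.0
```

Emit:
play_rows --commands "0 0 0.5 0 0;0 0 0.5 0 0;0 0 0.5 0 0"

```text
time: 19.25
ee_pos: [0.4953, -0.182, 0.0333]
tcp_rot: [-176.6, 0.1, 90.4]
wrist_force: [-0.6, -1.0, -0.5]
opening: -0.0
```

Emit:
play_rows --commands "0 0 0.5 0 0;0 0 0.5 0 0;0 0 0.5 0 0"

```text
time: 19.5
ee_pos: [0.4953, -0.1815, 0.0333]
tcp_rot: [-176.6, 0.1, 90.4]
wrist_force: [-0.2, -1.9, 0.4]
opening: -0.0
```

Emit:
play_rows --commands "0 0 0.5 0 0;0 0 0.5 0 0;0 0 0.5 0 0"

```text
time: 19.75
ee_pos: [0.4953, -0.181, 0.0333]
tcp_rot: [-176.6, 0.1, 90.4]
wrist_force: [1.6, -1.9, -0.5]
opening: 0.0001
```

Emit:
play_rows --commands "0 0 0.5 0 0;0 0 0.5 0 0;0 0 0.5 0 0"

```text
time: 20.0
ee_pos: [0.4953, -0.1806, 0.0334]
tcp_rot: [-176.6, 0.1, 90.4]
wrist_force: [-0.4, -2.4, -0.2]
opening: -0.0002
```

```bash
python3 - <<'E'
from h import *
o=get_obs(); print(o['time'],o['ee_pos'],o['wrist_force'])
for n in('scene','top'):
    im=snap(n,f'pics/{n}8.png'); cv2.imwrite(f'pics/{n}8z.png',cv2.resize(im[180:270,270:370],None,fx=6,fy=6,interpolation=cv2.INTER_CUBIC))
E
```

```text
20.0 [ 0.49528124 -0.18060745  0.03335199] [-0.41983392 -2.44586098 -0.24065114]
```

View pics/scene8z.png

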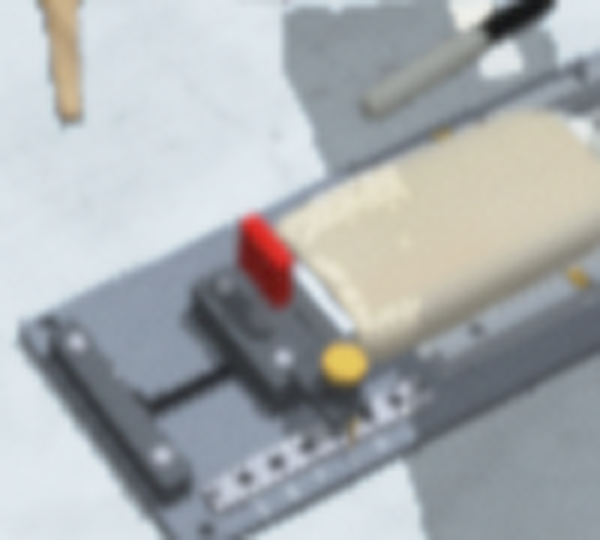

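View pics/top8z.png

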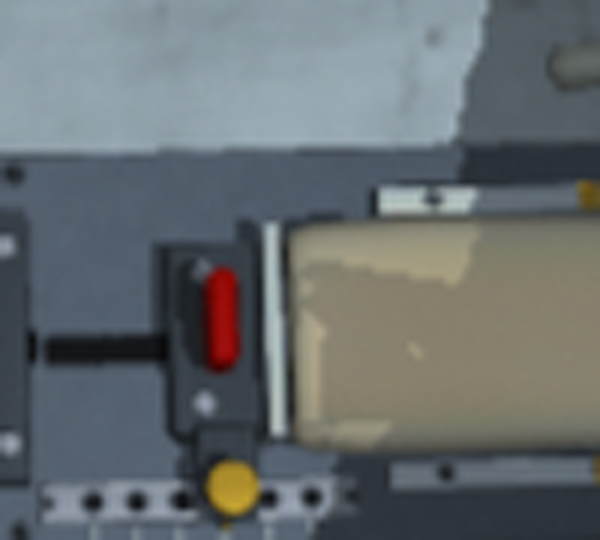

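The base is within 1–2 mm of the pad and the force is still only sliding friction. I'll go on in 0.5 mm steps.

Emit:
play_rows --commands "0 0 0.5 0 0;0 0 0.5 0 0;0 0 0.5 0 0"

```text
time: 20.35
ee_pos: [0.4953, -0.1802, 0.0333]
tcp_rot: [-176.6, 0.1, 90.4]
wrist_force: [-0.8, -4.7, -0.6]
opening: 0.0002
```

Emit:
play_rows --commands "0 0 0.5 0 0;0 0 0.5 0 0;0 0 0.5 0 0"

```text
time: 20.6
ee_pos: [0.4953, -0.1798, 0.0334]
tcp_rot: [-176.6, 0.1, 90.3]
wrist_force: [-0.3, -5.6, -0.9]
opening: 0.0
```

Emit:
play_rows --commands "0 0 0.5 0 0;0 0 0.5 0 0;0 0 0.5 0 0"

```text
time: 20.85
ee_pos: [0.4952, -0.1795, 0.0333]
tcp_rot: [-176.6, 0.1, 90.3]
wrist_force: [-0.5, -6.0, -0.8]
opening: -0.0003
```

The force rose from about 2 to 6 N, so the base is on the pad and well below the notch's 12 N. I'll back off gently and clear.

Emit:
play_rows --commands "0 0 -0.5 0 0;0 0 -1 0 0;0 0 -2 0 0;0 0 -5 0 0;0 0 -15 0 0;0 0 -35 0 0;0 0 -60 0 0;0 0 -80 20 0;0 0 -90 50 0;0 0 -90 85 0"

```text
time: 21.68
ee_pos: [0.494, -0.2711, 0.1175]
tcp_rot: [-176.4, 0.0, 90.2]
wrist_force: [0.4, -0.1, 1.1]
opening: 0.0002
```

Emit:
play_rows --commands "0 -20 -30 40 0;0 -40 -65 80 0;0 -40 -100 110 0;0 -40 -100 110 0;0 -40 -100 110 0"

```text
time: 22.1
ee_pos: [0.4548, -0.3736, 0.2328]
tcp_rot: [-176.8, 0.4, 90.2]
wrist_force: [0.6, -1.4, -0.4]
opening: -0.0002
```

```bash
python3 - <<'E'
from h import *
o=get_obs(); print(o['time'],o['ee_pos'],o['wrist_force'])
for n in('scene','top'):
    im=snap(n,f'pics/{n}9.png');C=cam(n)
    m=redmask(im); k,l,st,ce=cv2.connectedComponentsWithStats(m)
    for i in range(1,k):
        p=ray(C,*ce[i],.09)
        if st[i,4]>20 and abs(p[0]-.49)<.02: print(n,st[i],ce[i],p.round(4))
    cv2.imwrite(f'pics/{n}9z.png',cv2.resize(im[180:270,270:370],None,fx=6,fy=6,interpolation=cv2.INTER_CUBIC))
E
```

```text
22.1 [ 0.45482295 -0.37361124  0.23282021] [ 0.56819427 -1.40225343 -0.38885046]
scene [310 217   8  14  74] [313.62162162 223.08108108] [0.4895 0.0649 0.09  ]
top [304 225   6  16  79] [306.16455696 232.6835443 ] [0.495  0.0587 0.09  ]
top [151 231   7   7  28] [154.35714286 233.92857143] [0.499  0.3727 0.09  ]
```

View pics/top9z.png

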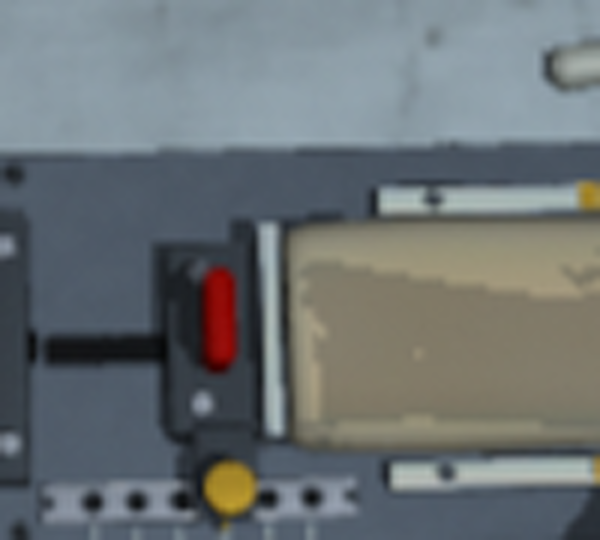

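View pics/scene9.png

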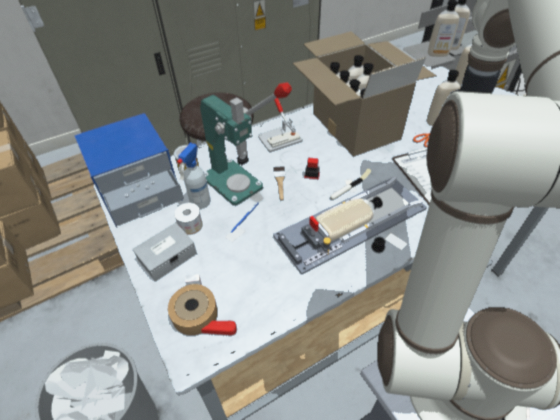

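View pics/top9.png

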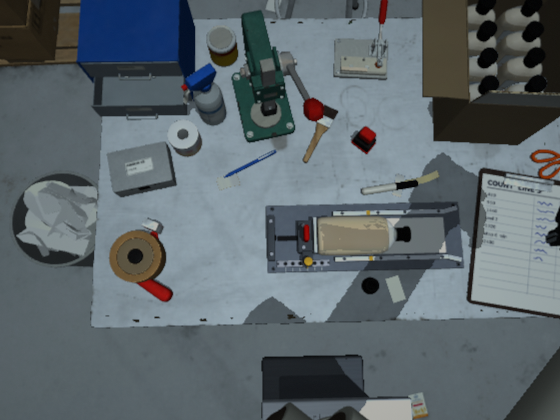

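```bash
python3 - <<'E'
from h import *
C=cam('top')
for n in('top7','top8','top9'):
    im=cv2.imread(f'pics/{n}.png')
    h=cv2.cvtColor(im,cv2.COLOR_BGR2HSV).astype(int)
    m=redmask(im).astype(float); m[:222]=0;m[245:]=0;m[:,:290]=0;m[:,330:]=0
    r=im[222:245,290:330,2].astype(float)-im[222:245,290:330,1]; r[r<30]=0
    u=(r.sum(0)*np.arange(290,330)).sum()/r.sum()
    y=ray(C,u,233,.095)[1]
    print(n,round(u,2),y.round(4), 'rows240-246 V', im[238:246,308:330].mean(2).mean(0).astype(int))
o=get_obs();print(o['time'])
E
```

```text
top7 306.71 0.0579 rows240-246 V [ 54  59  63  63  51  42  80 160 180 106  46  69  77  77  77  56  42  41
  47  48  77 117]
top8 306.64 0.058 rows240-246 V [ 55  58  63  64  52  43  96 165 180 104  47 104 138 149 155 137 126 126
 126 126 125 125]
top9 306.3 0.0588 rows240-246 V [ 55  59  60  56  41  38 142 173 141  69  74 117 136 144 144 129 120 120
 120 120 120 120]
22.2
```

```bash
python3 - <<'E'
from h import *
print(job_done())
E
```

```text
the job is handed in; nothing more can be done
None
```

The stop is in the third notch and the bottle's base is against its pad. I handed the job in at 22.2 s with the arm clear.

- **Stop:** I pushed the red lever with the shut fingertips through three clicks. The force peaked near 10 N at the first click and fell to about 0 N after each of the three. The scene camera put the lever's travel at 48.4 mm, against 48 mm for the third notch.
- **Bottle:** I slid it by its cap at about 2 N until the force rose to 6 N, where the base met the pad. That is well below the notch's 12 N.
- **Last pictures:** They show the base on the pad and the other objects where they were.
- **Small disagreement:** That last push moved the stop about 0.8 mm towards home, going by the top camera. It did not click out and is still inside the third notch.
- **Early hitch:** The first approach ran joint 6 to its end of range. The arm only stopped short, and I carried on with the tool turned 90°, leaving a harmless 3.4° tilt.

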